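Clip a work light onto a stand's crossbar by its spring-gate hook

ROBOT

A 7-joint arm with a two-finger parallel gripper is mounted at the origin on the work surface. World frame = base frame: x ahead of the robot, y to its left, z up, the work surface at z = 0. Lengths are in mm, angles in rad, forces in N, time in s.
With the tool pointing down it reaches from about 400 to 875 mm from the base axis. Payload 4.4 kg.
Tool frame: the origin (TCP) lies at the very end of the fingers, on their centre line; the grasp point (between the pads) lies 19 mm behind it; z points along the fingers, y is the line along which they close (so a half turn about z gives the same grasp; the last joint's range is limited). The gripper opens to 85 mm and grips with 20 to 120 N. Pads are 22 mm wide; open, the fingers measure 114 mm over their backs; the gripper's body (76 mm by 85 mm) begins 54 mm behind the grasp point. The pads swing forward as they close: fully open they stand 13 mm farther back than shut.
Start: joints at [1.093, 0.628, 0.038, 1.517, -0.027, 0.996, -0.02], TCP at [260.197, -595.664, 231.313] pointing down, gripper open.
Joint ranges: [-3.06, 3.06], [-0.37, 2.12], [-1.25, 1.32], [0.18, 2.47], [-1.1, 4.24], [0.23, 1.98], [-2.94, 2.94]. Speed limits (rad/s): [2.57, 2.57, 3.14, 3.14, 3.14, 3.14, 3.14].

INTERFACE

Orientations are given as [roll, pitch, yaw] about the fixed x, y, z axes, in that order (R = Rz(yaw) Ry(pitch) Rx(roll)).
In Python, from cell import monitor, viewer, workorder gives the robot as it stands.
- The arm moves only by the tool arm_command, never from a script. Its argument "series" is one flat list of numbers, 5 for each row, row after row: the opening in per cent of the stroke, from 0 (shut) to 100 (fully open), then the shift along the tool's x, y, z in cm, then the turn about the tool's z in degrees. In form: [claw, x, y, z, roll, claw, x, y, z, roll, ...]. A call has exactly 5 rows; each row is the pose to reach, as a shift and turn from the pose commanded when the call began, along the tool's axes at that moment; what a row does not reach only later rows make up. A row lasts 1/12 s, in which the tool goes at most 41.7 mm and 7.16 degrees, less where a joint would pass 70% of its speed; a pose out of reach is approached as far as the arm can. A call with a gripper value outside its range is refused whole. The fingers move at their own pace and stop on an object; the grip force is fixed at half the most. Time passes only in rows, so rows that repeat a pose let the fingers close, or fill a call up. It gives the time, the measured TCP pose, the force, the opening and the grip force at its end, in the units of the state.
- monitor.read_state(): the state, without advancing time (a new reading comes with each control period).
- viewer.get_image(name): name is "side" or "top" or "wrist"; returns (picture, depth): 384x512x3 uint8, red, green, blue; 384x512 float32, mm along the optical axis (not along the pixel's ray), 0 where there is no reading.
- viewer.camera_model(name): a dict with "mtx" (3x3 intrinsics, pixels), "R" (3x3) and "t" (3): a world point X has camera coordinates R X + t. Camera axes: x right, y down, z forward; pixel columns grow to the right and rows downward; lengths in mm; the calibration is good to about 2 mm. A picture is of the moment at which its call begins: read the wrist's pose just before it. camera_model takes no time and is no camera call; for the wrist camera it gives the pose at the moment of the call.
- workorder.finish_job(): hands the job in; it is judged then, once.
The state is a dict: "clock": time; "qpos": joint angles; "qd": joint speeds; "tau": joint torques, N m; "eef_pos": TCP position; "tool_rot": TCP orientation; "force": force on the tool from outside, world axes, zero at the start; "torque": the same for the moment, N m; "width": finger opening in mm; "gripper_force": force on a finger pad.
Only numpy, scipy, OpenCV 4.12 (cv2) and the standard library are available. Lean on these libraries where they do the work, as an engineer would, in place of code of your own. Each camera call takes 0.05 s, during which the arm holds its last target. There are 200 camera calls.

TASK

Pick up the work light by its grip block and push the spring-gate hook on its top down over the stand's crossbar until the bar is fully home in the hook and the gate has snapped shut underneath it. Then, still holding it, give the light a gentle upward tug so that the shut gate pulls on the bar, let it back down and leave it hanging freely from the bar. Never press or pull on the bar with more than 30 N, and leave the jar, the hammer and the tape roll where they are.

Things in the scene. Friction and masses are not known exactly. Their poses are not given: they have to be found in the camera images.
- lamp_grip (a point): Centre of the grip block on top of a black upright work light (350 g +-30 percent) that stands on its 70 x 64 mm foot. Block: 18 mm along its x (pinch across this, from above), 40 mm along y, 44 mm high, z up. 201 mm above the light's underside. +x is the side of the pale lens and of the hook's tip; at the start it points to world +x within 30 degrees.
- lamp_seat (a point): Where the bar's centre lies when fully home in the hook, 36 mm below lamp_grip, same axes. The hook is 9 mm steel rod bent in the light's x-z plane: stem on the -x side (axis x = -17 mm), a pointed arch above this point, tip on the +x side. Mouth, open downwards: x = -12 to +11 mm from this point. The 10 mm bar is best entered at x = 0.
- hook_tip (a point): Lower end of the hook's tip, 15.5 mm to +x of lamp_seat and 37 mm below it.
- lamp_top (a point): Centre of the top of the lamp body (40 x 56 mm in x and y), 80 mm below lamp_seat. Between it and hook_tip is a 42 mm high opening, free towards +x: the bar goes in there from the +x side, then up through the gate into the hook as the light is lowered.
- gate (a joint): Sprung gate, a 5 mm rod closing the hook's mouth from stem to tip: 0 = shut and level, 33 mm below lamp_seat; swings only inwards (up), to 1.5 rad. A bar from below touches it with its centre 40 mm below lamp_seat, lifts it at 6 to 11 N, and it flicks shut under the bar when that is 4 to 10 mm below lamp_seat. The shut gate holds; the bar then has 25 mm of free play in the hook.
- stand: Fixed steel stand: two 20 mm posts at y = -120 and +120 mm, feet 140 mm along x and 12 mm high; a round 10 mm steel crossbar along y, straight above the origin line x = 0, clear for 206 mm between its clamp blocks. Origin: on the bench midway between the posts, z up; x points to world +x within 25 degrees.
- stand_top (a point): Midway between the tops of the posts, 235 mm above the bench. The crossbar's centre is 27 to 43 mm below this point (192 to 208 mm above the bench): it was clamped by hand and its height is not measured, so find it by touch. The bar is stiff: a few tenths of a millimetre too far mean several newtons.
- jar: Bystander: closed grey jar, 60 mm across and 65 mm high, upright; origin at the centre of its underside.
- hammer: Bystander: hammer lying on the bench to the left, about 300 mm long; origin at its underside.
- tape: Bystander: tape roll lying flat, 80 mm across, 24 mm high; origin at the centre of its underside.

How it is judged (in metres and radians):
On the way, in this order (a step that is already met when the one before it is completed fails the run):
1. the crossbar is in the hook and the gate has snapped shut below it (x of lamp_seat in the frame of stand between -0.015 and 0.015 m and y of lamp_seat in the frame of stand between -0.09 and 0.09 m and z of lamp_seat in the frame of stand between 0.186 and 0.217 m and value of joint gate below 0.12 rad), for 0.1 s.
2. the light is tugged upwards with the gate shut: the gate pulls on the crossbar with more than 3 N (contact force between gate_c0 and stand above 3 N and value of joint gate below 0.12 rad), for 0.1 s.
At the end, for the whole second after the job is handed in: The light hangs from the crossbar by its hook, at rest (below 50 mm/s and 0.6 rad/s), upright within 0.25 rad: the hook's seat is within 15 mm of the bar's line sideways, 186 to 217 mm above the bench, within 90 mm of the bar's middle, and the gate is shut (below 0.12 rad) (all of step 1 and angle between lamp_seat's own z axis and vertical below 0.25 rad and linear speed of lamp below 0.05 m/s and angular speed of lamp below 0.6 rad/s); the robot touches nothing.
It fails at once if the light presses or pulls on the stand with more than 30 N (contact force between lamp and stand above 30 N).
It fails at once if the jar is moved by more than 20 mm (distance of jar from where it was at the start of the episode above 0.02 m).
It fails at once if the hammer is moved by more than 20 mm (distance of hammer from where it was at the start of the episode above 0.02 m).
It fails at once if the tape is moved by more than 20 mm (distance of tape from where it was at the start of the episode above 0.02 m).
It also fails if it takes over 69 s, if anything falls off the work surface, if the arm or the gripper's body presses on something with over 40 N, if the wrist force passes 120 N, or if a joint passes its speed limit or range.

## Working session

There is one attempt and no reset: what is moved stays moved. The work goes in short steps, Python scripts to look and compute and a tool call to move; the robot and the scene stay as the last step left them, time stands still between calls to the robot, and variables do not carry over. Pictures are saved under pics/ and viewed, at most 10 in all, crops included, and the job is handed in when it is done.

Besides the shell and the picture viewer there is one more tool, called as a command line: name --argument value ..., lists and objects as JSON in quotes. arm_command: Moves the arm, as the interface text tells. Its arguments: {"type":"object","properties":{"series":{"type":"array","items":{"type":"number"}}},"required":["series"]}

```bash
mkdir -p pics; ls; python3 - <<'E'
from cell import monitor, viewer, workorder
import cv2,numpy as np
print(monitor.read_state())
a=[]
for n in("side","top"):
    im,d=viewer.get_image(n); np.savez(f"pics/{n}0.npz",im=im,d=d); m=viewer.camera_model(n);print(n,m)
    cv2.imwrite(f"pics/{n}0.png",im[...,::-1])
E
```

```text
pics
{'clock': 0.0, 'qpos': array([ 1.09316346,  0.6293544 ,  0.03842211,  1.51836969, -0.02701162,
        0.99628097, -0.02000904]), 'qd': array([ 0.00011615,  0.00078683,  0.00069153, -0.00016848, -0.00100654,
        0.00093802,  0.0008431 ]), 'tau': array([-9.78462231e-05, -5.63403189e+01,  1.22618482e+00, -1.93445671e+01,
        1.10363035e-02,  1.05649960e-02, -4.28250544e-06]), 'eef_pos': array([ 259.97979491, -595.06554298,  230.38281394]), 'tool_rot': array([-3.13969747e+00,  4.02761724e-06,  4.11833521e-01]), 'force': array([0.0459866 , 0.94034553, 0.12928062]), 'torque': array([ 0.0023119,  0.0073395, -0.0274844]), 'gripper_force': 0.0, 'width': 85.53335596225192}
side {'mtx': array([[454.86272796,   0.        , 253.83034915],
       [  0.        , 454.86272796, 194.72474268],
       [  0.        ,   0.        ,   1.        ]]), 'R': array([[-0.91372489, -0.40549334, -0.02611466],
       [-0.18122878,  0.46421058, -0.86698597],
       [ 0.36367974, -0.78745393, -0.49764783]]), 't': array([ 514.34856483,  233.9444286 , 1314.70613494])}
top {'mtx': array([[461.75112605,   0.        , 254.04402934],
       [  0.        , 461.75112605, 189.06379478],
       [  0.        ,   0.        ,   1.        ]]), 'R': array([[ 0.02192552, -0.99966944,  0.01342689],
       [-0.9925369 , -0.02337659, -0.11968305],
       [ 0.11995736, -0.01070257, -0.99272135]]), 't': array([ -17.2333682 ,  537.66004373, 1374.52367454])}
```

View pics/side0.png

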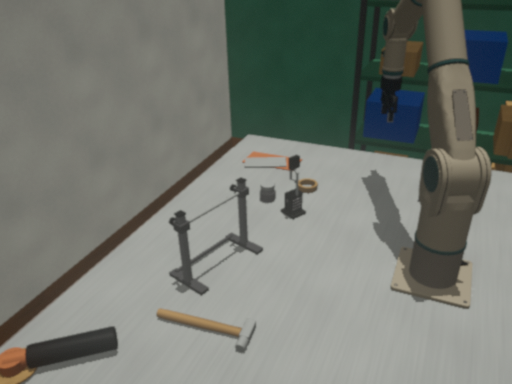

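View pics/top0.png

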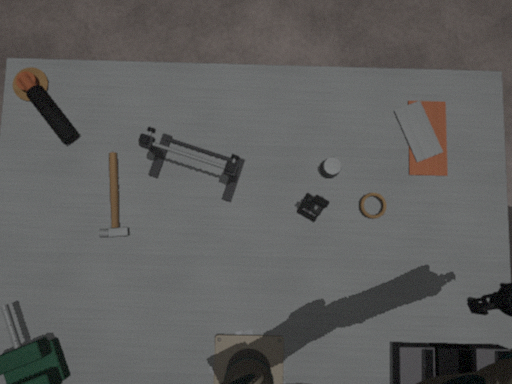

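The side view shows the lamp near (293,200) and the stand between (185,250) and (243,215). In the top view the lamp is at (312,207), the stand posts at (150,142) and (235,165), the jar at (331,168) and the tape at (373,206). Next I'll use the depth images.

```bash
cat > h.py <<'E'
import numpy as np,cv2
from cell import monitor,viewer,workorder
def cloud(n,d,m=None):
    m=m or viewer.camera_model(n); K=m["mtx"]; v,u=np.indices(d.shape)
    c=np.stack([(u-K[0,2])/K[0,0]*d,(v-K[1,2])/K[1,1]*d,d],-1)
    p=(c-m["t"])@m["R"]; p[d<=0]=np.nan; return p
def proj(n,X,m=None):
    m=m or viewer.camera_model(n); c=m["R"]@np.asarray(X,float)+m["t"]; q=m["mtx"]@c; return q[:2]/q[2]
E
python3 - <<'E'
from h import *
def load(n):
    z=np.load(f"pics/{n}0.npz"); return z["im"],z["d"],cloud(n,z["d"])
im,d,p=load("top")
def roi(p,im,v0,v1,u0,u1,zs,name):
    q=p[v0:v1,u0:u1]
    for a,b in zs:
        k=(q[...,2]>a)&(q[...,2]<b)
        if k.sum()>2:
            x=q[k]; r=cv2.minAreaRect(x[:,:2].astype(np.float32)); print(name,(a,b),k.sum(),x.mean(0).round(1),np.round(r[0],1),np.round(r[1],1),round(r[2],1))
print("bench z",np.nanmedian(p[250:300,100:200,2]))
roi(p,im,185,230,290,335,[(-5,8),(8,40),(60,115),(120,150),(150,215),(215,240)],"lamp top")
roi(p,im,120,205,130,195,[(5,20),(225,245)],"postL top"); roi(p,im,120,205,195,250,[(5,20),(225,245)],"postR top")
roi(p,im,130,190,130,250,[(150,215)],"bar top")
roi(p,im,150,185,315,347,[(50,80)],"jar"); roi(p,im,190,222,355,392,[(15,35)],"tape")
im2,d2,p2=load("side")
roi(p2,im2,150,222,275,308,[(8,40),(60,115),(120,176),(180,230),(215,230)],"lamp side")
roi(p2,im2,170,300,160,215,[(210,245)],"postL side"); roi(p2,im2,170,300,215,270,[(210,245)],"postR side")
roi(p2,im2,195,225,193,230,[(150,230)],"bar side")
a=cv2.resize(im[120:240,130:330],None,fx=4,fy=4,interpolation=2)[:, :,::-1]
b=cv2.resize(im2[145:225,260:310],None,fx=6,fy=6,interpolation=2)[...,::-1]; b=cv2.resize(b,(300,480))[:480]
b2=np.clip(b.astype(float)*2,0,255).astype(np.uint8);a2=np.clip(a.astype(float)*1.8,0,255).astype(np.uint8)
cv2.imwrite("pics/c1.png",np.hstack([cv2.resize(a2,(500,300)),cv2.resize(b2,(188,300))]))
E
```

```text
bench z -0.28511047970293457
lamp top (-5, 8) 1413 [ 4.895e+02 -1.861e+02  2.000e-01] [ 490.6 -187.2] [138.9 139. ] 0.8
lamp top (8, 40) 142 [ 476.7 -169.2   13.7] [ 487.2 -193. ] [105.5 121.4] 85.5
lamp top (60, 115) 195 [ 485.  -174.6   82.3] [ 485.6 -179.4] [59.4 42.1] 47.5
lamp top (120, 150) 9 [ 474.  -171.8  137.9] [ 473.9 -172.2] [13.9  7.1] 33.8
lamp top (150, 215) 54 [ 480.6 -175.4  188.2] [ 486.6 -177. ] [34.6 31.7] 6.2
lamp top (215, 240) 105 [ 488.  -181.   221.4] [ 488.  -181.4] [39.5 18.1] 62.1
postL top (5, 20) 597 [635.2 275.2  10.8] [620.8 282.5] [266.2 199.4] 1.6
postL top (225, 245) 85 [639.4 288.8 238.6] [639.5 289.5] [24.  24.2] 68.6
postR top (5, 20) 621 [600.3  86.2  10.8] [625.4  97.4] [266.6 170. ] 1.3
postR top (225, 245) 83 [570.2  60.2 238.1] [570.1  60. ] [24.1 23.7] 73.1
bar top (150, 215) 558 [606.4 172.1 203.4] [614.4 171. ] [272.7  57. ] 73.5
jar (50, 80) 249 [ 609.2 -237.8   64.3] [ 609.6 -238.1] [49.8 51.6] 1.6
tape (15, 35) 262 [ 496.8 -372.4   23.3] [ 496.6 -371.9] [79.2 77.6] 64.6
lamp side (8, 40) 312 [ 514.1 -263.    18. ] [ 558.2 -366.3] [119.8 500.8] 24.3
lamp side (60, 115) 188 [ 486.5 -167.2   79.8] [ 490.3 -174.9] [58.9 45.6] 59.5
lamp side (120, 176) 77 [ 488.  -175.6  147. ] [ 489.7 -177.9] [13.7 46.6] 55.6
lamp side (180, 230) 152 [ 488.1 -172.5  203.7] [ 489.7 -177.2] [43.2 22.2] 60.5
lamp side (215, 230) 45 [ 489.7 -174.6  219.1] [ 490.8 -175.4] [38.9 19.2] 64.9
postL side (210, 245) 146 [639.1 296.7 226.2] [651.4 296.4] [49.9 31.3] 0.2
postR side (210, 245) 109 [569.5  67.6 225.4] [582.3  62.5] [33.5 53.5] 77.2
bar side (150, 230) 151 [607.5 185.9 199.6] [607.4 183.9] [148.5  12.8] 74.5
```

View pics/c1.png

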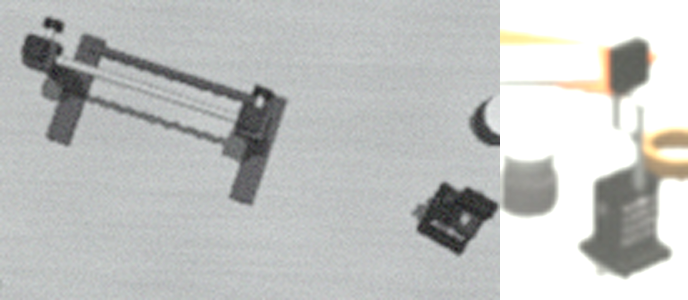

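arm_command --series '[100,2.9,-2.3,-1.9,0,100,5.8,-4.6,-3.8,0,100,8.7,-6.9,-5.7,0,100,11.6,-9.2,-7.6,0,100,14.5,-11.5,-9.5,0]'

```text
clock: 0.52
eef_pos: [347.3, -430.3, 326.7]
tool_rot: [-3.141, 0.0, 0.411]
force: [1.1, -0.6, 0.4]
width: 85.3
gripper_force: 0.0
```

arm_command --series '[100,3.1,-2.4,-0.5,0,100,6.2,-4.8,-1.0,0,100,9.3,-7.2,-1.5,0,100,12.4,-9.6,-2.0,0,100,15.5,-12,-2.5,0]'

```text
clock: 0.93
eef_pos: [441.4, -258.4, 351.5]
tool_rot: [-3.141, 0.0, 0.412]
force: [0.9, -0.4, -0.7]
width: 85.3
gripper_force: 0.0
```

arm_command --series '[100,2.5,-1.8,0,0,100,5,-3.6,0,0,100,7.5,-5.4,0,0,100,7.5,-5.4,0,0,100,7.5,-5.4,0,0]'

```text
clock: 1.35
eef_pos: [488.8, -178.7, 350.9]
tool_rot: [-3.141, 0.0, 0.416]
force: [-0.7, -1.1, 0.2]
width: 85.5
gripper_force: 0.0
```

arm_command --series '[100,0,0,0,-7,100,0,0,0,-14,100,0,0,0,-21,100,0,0,0,-28,100,0,0,0,-34]'

```text
clock: 1.77
eef_pos: [487.1, -182.4, 351.0]
tool_rot: [-3.141, 0.001, 1.009]
force: [0.3, 0.0, -0.5]
width: 85.4
gripper_force: 0.0
```

```bash
python3 - <<'E'
from h import *
s=monitor.read_state();print(s["eef_pos"],s["tool_rot"],s["qpos"])
m=viewer.camera_model("wrist");im,d=viewer.get_image("wrist");np.savez("pics/w1.npz",im=im,d=d,**m)
cv2.imwrite("pics/w1.png",im[...,::-1])
p=cloud("wrist",d,m)
for a,b in[(60,115),(215,235)]:
    k=(p[...,2]>a)&(p[...,2]<b)&(np.hypot(p[...,0]-488,p[...,1]+180)<60); x=p[k]
    if len(x)>5: r=cv2.minAreaRect(x[:,:2].astype(np.float32)); print(a,len(x),x.mean(0),r,np.median(x[:,2]))
# bar
for n in("top","side"):
    z=np.load(f"pics/{n}0.npz");q=cloud(n,z["d"]).reshape(-1,3)
    y=np.array([.2898,.957]);o=np.array([604.8,174.8]);t=(q[:,:2]-o)@y;x=(q[:,:2]-o)@np.array([.957,-.2898])
    k=(abs(t)<85)&(abs(x)<15)&(q[:,2]>170);b=q[k];print(n,k.sum(),"z pct",np.percentile(b[:,2],[5,25,50,75,95]).round(1),"x pct",np.percentile(x[k],[2,25,50,75,98]).round(1),"slope deg",np.degrees(np.polyfit(t[k],x[k],1)[0]))
E
```

```text
[ 487.14530341 -182.39836046  351.03705628] [-3.14099696e+00  1.12461073e-03  1.00853884e+00] [ 0.44423823  0.32437264 -0.19316594  1.69715905  0.06877411  1.12751215
 -0.33093375]
60 650 [ 498.33558233 -170.87424665   82.22063694] ((491.76397705078125, -181.16383361816406), (57.56917190551758, 43.82801055908203), 61.535606384277344) 83.78777826905156
215 735 [ 491.04016555 -181.55753615  220.95502643] ((490.4714660644531, -182.63633728027344), (39.898807525634766, 17.936254501342773), 61.3250846862793) 221.12352096220397
top 235 z pct [197.1 199.9 201.6 203.8 206.5] x pct [-4.9 -3.  -0.5  1.9  4.8] slope deg 0.04170264144726912
side 173 z pct [194.9 197.9 200.1 201.5 203. ] x pct [-5.2 -2.7 -0.9  1.2  5.1] slope deg 0.17596900975254565
```

View pics/w1.png

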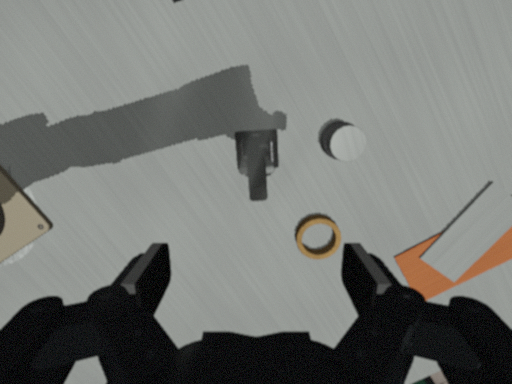

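The wrist view shows the block at (257,178), lined up with the fingers. The pale lens is at (270,170) on the right, which is world +x as expected.

arm_command --series '[100,0.16,0.18,2,-3.6,100,0.16,0.18,5,-3.6,100,0.16,0.18,8,-3.6,100,0.16,0.18,10,-3.6,100,0.16,0.18,11,-3.6]'

```text
clock: 2.23
eef_pos: [488.1, -181.3, 238.5]
tool_rot: [-3.137, 0.002, 1.064]
force: [-0.1, 0.3, 0.4]
width: 85.4
gripper_force: 0.0
```

arm_command --series '[100,0,0,1.5,0,100,0,0,3,0,100,0,0,4.5,0,100,0,0,5.5,0,100,0,0,5.5,0]'

```text
clock: 2.65
eef_pos: [489.3, -180.8, 184.9]
tool_rot: [-3.139, 0.001, 1.066]
force: [0.9, 0.8, -0.9]
width: 85.9
gripper_force: 0.0
```

```bash
python3 - <<'E'
from h import *
s=monitor.read_state();print(s["eef_pos"],s["tool_rot"],s["force"])
m=viewer.camera_model("wrist");im,d=viewer.get_image("wrist")
cv2.imwrite("pics/w2.png",im[...,::-1])
p=cloud("wrist",d,m)
k=(p[...,2]>213)&(p[...,2]<235)&(np.hypot(p[...,0]-489,p[...,1]+181)<28); x=p[k]
print(len(x),x.mean(0) if len(x) else 0,cv2.minAreaRect(x[:,:2].astype(np.float32)) if len(x)>5 else 0)
E
```

```text
[ 489.28545271 -180.77980638  184.85925888] [-3.13856390e+00  1.05415018e-03  1.06608765e+00] [ 0.87605914  0.79969061 -0.86252491]
3642 [ 492.28467578 -179.59625591  220.61960266] ((490.81915283203125, -182.3046112060547), (40.67633056640625, 18.023637771606445), 61.489444732666016)
```

View pics/w2.png

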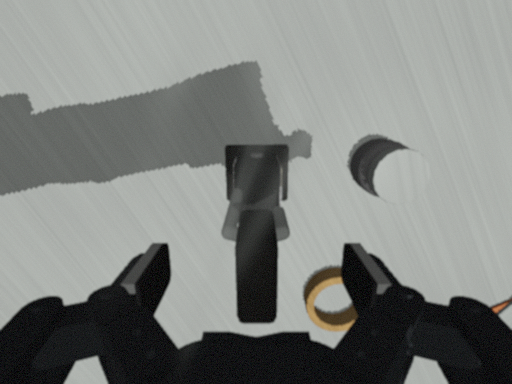

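The block is centred between the fingers, at (256,265). I'll close on it.

arm_command --series '[0,0,0,0,0,0,0,0,0,0,0,0,0,0,0,0,0,0,0,0,0,0,0,0,0]'

```text
clock: 3.12
eef_pos: [490.8, -180.4, 186.8]
tool_rot: [3.141, -0.0, 1.068]
force: [0.1, -0.1, 0.2]
width: 25.9
gripper_force: 0.0
```

arm_command --series '[0,0,0,0,0,0,0,0,0,0,0,0,0,0,0,0,0,0,0,0,0,0,0,0,0]'

```text
clock: 3.53
eef_pos: [490.7, -180.3, 186.8]
tool_rot: [3.141, -0.0, 1.068]
force: [-1.5, 1.3, 6.0]
width: 17.6
gripper_force: 59.7
```

arm_command --series '[0,0,0,0,0,0,0,0,0,0,0,0,0,0,0,0,0,0,0,0,0,0,0,0,0]'

```text
clock: 3.95
eef_pos: [490.7, -180.3, 186.7]
tool_rot: [3.141, -0.0, 1.068]
force: [-2.2, 1.7, 5.6]
width: 17.3
gripper_force: 59.7
```

arm_command --series '[0,0,0,-1,0,0,0,0,-3,0,0,0,0,-5.5,0,0,0,0,-8,0,0,0,0,-9.2,0]'

```text
clock: 4.37
eef_pos: [491.5, -180.6, 281.1]
tool_rot: [3.138, -0.001, 1.068]
force: [1.7, -0.8, -3.1]
width: 17.5
gripper_force: 58.9
```

arm_command --series '[0,1.5,-0.8,0,0,0,3.8,-2,0,0,0,6.1,-3.2,0,0,0,8.4,-4.4,0,0,0,10.7,-5.6,0,0]'

```text
clock: 4.78
eef_pos: [492.5, -58.6, 278.3]
tool_rot: [-3.141, 0.0, 1.067]
force: [-0.3, -0.0, -2.7]
width: 17.4
gripper_force: 59.0
```

arm_command --series '[0,2.4,-1.25,0,0,0,4.8,-2.5,0,0,0,7.2,-3.75,0,0,0,9.6,-5,0,0,0,12,-6.25,0,0]'

```text
clock: 5.2
eef_pos: [495.5, 76.8, 278.3]
tool_rot: [-3.141, 0.001, 1.068]
force: [-0.4, 0.3, -2.6]
width: 17.2
gripper_force: 59.0
```

arm_command --series '[0,2.4,-1.25,0,0,0,4.8,-2.5,0,0,0,7.2,-3.75,0,0,0,9.6,-5,0,0,0,11.6,-6.05,0,0]'

```text
clock: 5.62
eef_pos: [498.3, 208.5, 278.2]
tool_rot: [-3.141, -0.0, 1.069]
force: [0.7, 0.5, -2.6]
width: 17.6
gripper_force: 59.0
```

arm_command --series '[0,0,0,0,-3,0,0,0,0,-6,0,0,0,0,-9,0,0,0,0,-12,0,0,0,0,-12]'

```text
clock: 6.03
eef_pos: [498.6, 206.2, 278.0]
tool_rot: [-3.141, 0.001, 1.279]
force: [0.8, -0.2, -3.6]
width: 17.2
gripper_force: 59.1
```

```bash
python3 - <<'E'
from h import *
s=monitor.read_state();print(s["eef_pos"],s["tool_rot"],s["force"],s["width"])
a=[]
P=s["eef_pos"]
for n in("side","top","wrist"):
    m=viewer.camera_model(n);im,d=viewer.get_image(n);p=cloud(n,d,m);np.savez(f"pics/{n}3.npz",im=im,d=d,**m)
    if n!="wrist":
        u,v=proj(n,P-[0,0,70]);u=int(u)-(30 if n=="side" else 30);v=int(v);u=max(u,100);v=max(v,75);c=im[v-75:v+75,u-100:u+100]
        a.append(cv2.resize(c,(390,292),interpolation=2))
    q=p.reshape(-1,3);o=np.array([604.8,174.8]);t=(q[:,:2]-o)@[.2898,.957];x=(q[:,:2]-o)@[.957,-.2898]
    k=(abs(t)<85)&(abs(x)<15)&(q[:,2]>170)&(q[:,2]<225)
    if k.sum()>9:print(n,k.sum(),np.percentile(q[k,2],[5,50,95]).round(1),np.percentile(x[k],[2,50,98]).round(1))
cv2.imwrite("pics/s3.png",np.clip(np.hstack(a)[...,::-1]*1.7,0,255).astype(np.uint8))
E
```

```text
[498.59092785 206.17920086 278.04421785] [-3.14066215e+00  8.04894823e-04  1.27880920e+00] [ 0.81344376 -0.21715126 -3.63042762] 17.22152223488446
side 170 [194.4 200.  203.4] [-5.8 -1.2  4.3]
top 232 [196.8 202.1 205.9] [-4.8 -0.5  4.6]
wrist 2864 [197.4 201.4 203. ] [-2.8  0.3  6.1]
```

View pics/s3.png

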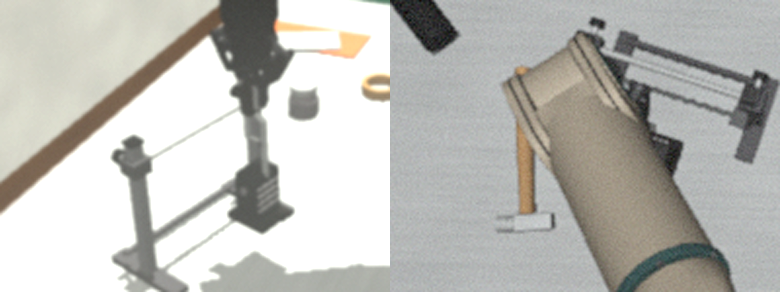

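```bash
python3 - <<'E'
from h import *
from scipy.optimize import least_squares
for n in("side","top","wrist"):
    z=np.load(f"pics/{n}3.npz");m={k:z[k] for k in("mtx","R","t")};q=cloud(n,z["d"],m).reshape(-1,3)
    cam=-m["R"].T@m["t"]
    o=np.array([604.8,174.8]);t=(q[:,:2]-o)@[.2898,.957];x=(q[:,:2]-o)@[.957,-.2898];zz=q[:,2]
    k=(abs(t)<85)&(abs(x)<12)&(zz>185)&(zz<215)
    f=least_squares(lambda a:np.hypot(x[k]-a[0]-a[2]*t[k]/100,zz[k]-a[1])-5,[0,197,0],loss="soft_l1")
    print(n,"cam stand x,z",(cam[:2]-o)@[.957,-.2898],cam[2],"circle x,z,slope/100",f.x.round(2),"t range",t[k].min(),t[k].max())
    k=(abs(t)<90)&(abs(x)<110)&(zz>8)&(zz<150)
    if n!="wrist" :
        b=np.c_[x,zz][k&(abs(t+60)<20)&(x>-30)]
        print(" low rail",len(b),np.percentile(b,[5,50,95],axis=0).round(1).tolist() if len(b)else 0)
E
```

```text
side cam stand x,z -824.3616246265758 870.5192259626211 circle x,z,slope/100 [  1.29 197.94   1.5 ] t range -84.53754281144923 82.11800541894404
 low rail 39 [[48.6, 8.6], [54.1, 15.8], [60.6, 18.7]]
top cam stand x,z -177.7816217694014 1429.0991875533223 circle x,z,slope/100 [ 8.0000e-02  1.9876e+02 -8.0000e-02] t range -84.8156049117464 84.15733071102481
 low rail 50 [[49.5, 11.2], [53.9, 16.1], [60.1, 19.7]]
wrist cam stand x,z -108.95153238814288 419.94052390095607 circle x,z,slope/100 [  2.44 197.4    0.  ] t range -84.57947021943407 84.9006887616013
```

arm_command --series '[0,0,1,0,0,0,0,2.5,0,0,0,0,4,0,0,0,0,5.5,0,0,0,0,6.5,0,0]'

```text
clock: 6.6
eef_pos: [563.5, 186.3, 278.2]
tool_rot: [3.14, 0.0, 1.275]
force: [-0.3, -0.1, -3.5]
width: 16.8
gripper_force: 59.1
```

arm_command --series '[0,0,1,0,0,0,0,2,0,0,0,0,3,0,0,0,0,4,0,0,0,0,4.7,0,0]'

```text
clock: 7.02
eef_pos: [607.5, 173.5, 278.3]
tool_rot: [3.141, 0.0, 1.277]
force: [-0.4, -0.1, -3.4]
width: 17.2
gripper_force: 59.1
```

```bash
python3 - <<'E'
from h import *
s=monitor.read_state();P=s["eef_pos"];print(P,s["tool_rot"],s["force"])
print("stand x,t",(P[:2]-[604.8,174.8])@[.957,-.2898],(P[:2]-[604.8,174.8])@[.2898,.957])
im,d=viewer.get_image("side");u,v=proj("side",P-[0,0,70]).astype(int)
wi,_=viewer.get_image("wrist")
a=cv2.resize(im[v-60:v+60,u-50:u+50],(400,480),interpolation=2);b=cv2.resize(wi,(400,480))
cv2.imwrite("pics/s4.png",np.clip(np.hstack([a,b])[...,::-1]*1.7,0,255).astype(np.uint8))
E
```

```text
[607.45342586 173.50409808 278.25066133] [3.14104613e+00 7.10096560e-05 1.27693101e+00] [-0.36134244 -0.09022606 -3.35731282]
stand x,t 2.9148809262645865 -0.47121532545343714
```

View pics/s4.png

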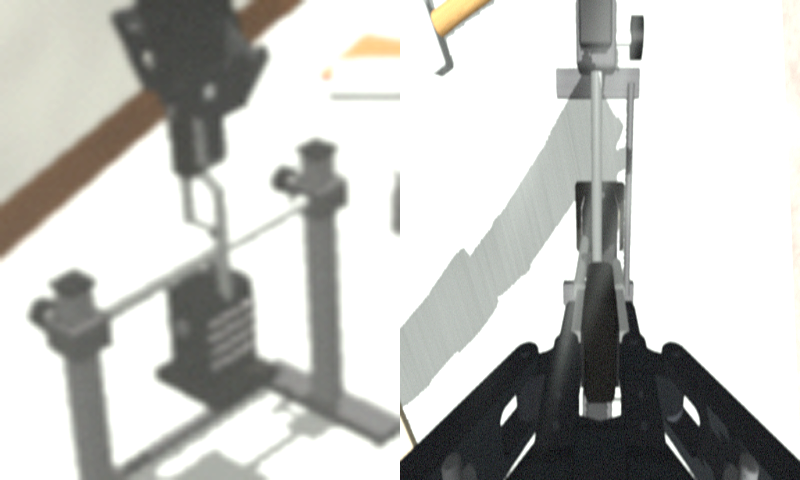

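The side view shows the bar inside the opening: hook tip at (190,215), stem at (222,240), bar passing at about (210,250). I'll shift back 1.2 mm and go down to feel for the gate.

arm_command --series '[0,0,-0.12,0.3,0,0,0,-0.12,0.7,0,0,0,-0.12,1.1,0,0,0,-0.12,1.4,0,0,0,-0.12,1.5,0]'

```text
clock: 7.53
eef_pos: [604.3, 174.4, 262.5]
tool_rot: [-3.14, 0.001, 1.278]
force: [-0.6, 0.3, -2.8]
width: 17.3
gripper_force: 59.1
```

arm_command --series '[0,0,0,0.05,0,0,0,0,0.1,0,0,0,0,0.15,0,0,0,0,0.2,0,0,0,0,0.2,0]'

```text
clock: 7.95
eef_pos: [605.1, 174.4, 261.3]
tool_rot: [3.142, 0.0, 1.277]
force: [0.4, -0.2, -3.9]
width: 17.1
gripper_force: 59.1
```

arm_command --series '[0,0,0,0.05,0,0,0,0,0.1,0,0,0,0,0.1,0,0,0,0,0.1,0,0,0,0,0.1,0]'

```text
clock: 8.37
eef_pos: [605.1, 174.4, 260.3]
tool_rot: [3.142, -0.0, 1.277]
force: [-0.3, -0.1, -3.4]
width: 17.5
gripper_force: 59.1
```

arm_command --series '[0,0,0,0.05,0,0,0,0,0.1,0,0,0,0,0.1,0,0,0,0,0.1,0,0,0,0,0.1,0]'

```text
clock: 8.78
eef_pos: [605.2, 174.5, 259.8]
tool_rot: [3.141, -0.0, 1.277]
force: [-1.6, -0.8, 1.6]
width: 16.9
gripper_force: 59.8
```

arm_command --series '[0,0,0,0.05,0,0,0,0,0.1,0,0,0,0,0.1,0,0,0,0,0.1,0,0,0,0,0.1,0]'

```text
clock: 9.2
eef_pos: [605.1, 174.5, 258.4]
tool_rot: [3.142, -0.0, 1.277]
force: [-1.4, 0.4, 3.3]
width: 17.2
gripper_force: 60.0
```

arm_command --series '[0,0,0,0.05,0,0,0,0,0.1,0,0,0,0,0.1,0,0,0,0,0.1,0,0,0,0,0.1,0]'

```text
clock: 9.62
eef_pos: [605.0, 174.5, 257.3]
tool_rot: [-3.141, -0.0, 1.277]
force: [-1.6, -0.7, 3.0]
width: 17.3
gripper_force: 60.0
```

The gate touches at TCP z of about 260, so home is about 220.

arm_command --series '[0,0,0,0.25,0,0,0,0,0.5,0,0,0,0,0.75,0,0,0,0,1,0,0,0,0,1.2,0]'

```text
clock: 10.03
eef_pos: [604.8, 175.1, 245.2]
tool_rot: [-3.141, -0.001, 1.278]
force: [-2.9, 0.6, 4.0]
width: 17.1
gripper_force: 60.1
```

arm_command --series '[0,0,0,0.25,0,0,0,0,0.5,0,0,0,0,0.75,0,0,0,0,1,0,0,0,0,1.2,0]'

```text
clock: 10.45
eef_pos: [603.9, 174.4, 232.1]
tool_rot: [-3.139, 0.001, 1.278]
force: [-4.3, 1.1, -1.5]
width: 17.5
gripper_force: 59.3
```

arm_command --series '[0,0,0,0.05,0,0,0,0,0.1,0,0,0,0,0.15,0,0,0,0,0.2,0,0,0,0,0.2,0]'

```text
clock: 10.87
eef_pos: [604.9, 173.8, 230.0]
tool_rot: [-3.141, 0.001, 1.278]
force: [0.0, 0.2, -2.6]
width: 17.1
gripper_force: 59.5
```

arm_command --series '[0,0,0,0.05,0,0,0,0,0.1,0,0,0,0,0.15,0,0,0,0,0.2,0,0,0,0,0.2,0]'

```text
clock: 11.28
eef_pos: [605.3, 174.2, 229.2]
tool_rot: [3.141, 0.0, 1.277]
force: [0.7, 0.3, -2.4]
width: 17.5
gripper_force: 59.5
```

arm_command --series '[0,0,0,0.05,0,0,0,0,0.1,0,0,0,0,0.15,0,0,0,0,0.2,0,0,0,0,0.2,0]'

```text
clock: 11.7
eef_pos: [605.0, 174.4, 227.2]
tool_rot: [-3.142, 0.0, 1.277]
force: [-1.0, 0.7, -3.7]
width: 17.1
gripper_force: 59.5
```

arm_command --series '[0,0,0,0.05,0,0,0,0,0.1,0,0,0,0,0.15,0,0,0,0,0.2,0,0,0,0,0.2,0]'

```text
clock: 12.12
eef_pos: [605.0, 174.4, 225.2]
tool_rot: [-3.141, 0.0, 1.277]
force: [-0.1, 0.5, -2.7]
width: 17.1
gripper_force: 59.5
```

arm_command --series '[0,0,0,0.05,0,0,0,0,0.1,0,0,0,0,0.15,0,0,0,0,0.15,0,0,0,0,0.15,0]'

```text
clock: 12.53
eef_pos: [605.0, 174.4, 223.8]
tool_rot: [-3.142, 0.0, 1.277]
force: [0.7, 0.3, -3.1]
width: 17.4
gripper_force: 59.5
```

arm_command --series '[0,0,0,0.02,0,0,0,0,0.04,0,0,0,0,0.06,0,0,0,0,0.06,0,0,0,0,0.06,0]'

```text
clock: 12.95
eef_pos: [605.1, 174.4, 223.2]
tool_rot: [3.142, -0.0, 1.277]
force: [-0.9, 0.2, -2.6]
width: 17.1
gripper_force: 59.5
```

```bash
python3 - <<'E'
from h import *
s=monitor.read_state();P=s["eef_pos"];print(P,s["force"])
im,d=viewer.get_image("side");u,v=proj("side",P-[0,0,45]).astype(int)
a=cv2.resize(im[v-40:v+40,u-50:u+50],(800,600),interpolation=2)
cv2.imwrite("pics/s5.png",np.clip(a[...,::-1]*1.7,0,255).astype(np.uint8))
E
```

```text
[605.06898619 174.42130102 223.24206618] [-0.860414    0.20272299 -2.59293174]
```

View pics/s5.png

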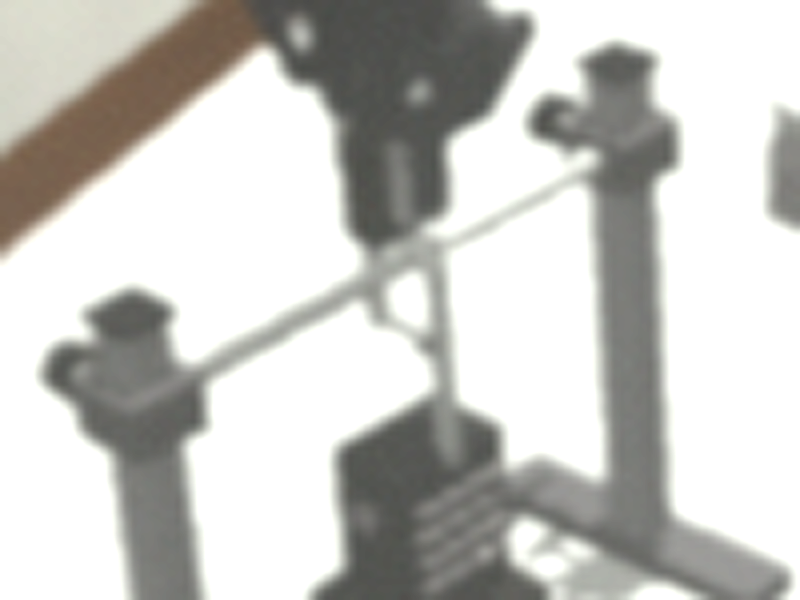

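The bar lies in the hook at about (400,265). The gate, from (385,322) to (432,345), appears shut below it. I'll continue carefully to home.

arm_command --series '[0,0,0,0.03,0,0,0,0,0.06,0,0,0,0,0.09,0,0,0,0,0.1,0,0,0,0,0.1,0]'

```text
clock: 13.42
eef_pos: [605.0, 174.4, 222.2]
tool_rot: [-3.142, 0.0, 1.277]
force: [-0.4, -0.8, -3.1]
width: 16.9
gripper_force: 59.5
```

arm_command --series '[0,0,0,0.02,0,0,0,0,0.04,0,0,0,0,0.05,0,0,0,0,0.05,0,0,0,0,0.05,0]'

```text
clock: 13.83
eef_pos: [605.0, 174.4, 221.7]
tool_rot: [3.142, -0.0, 1.277]
force: [0.7, 0.9, -3.0]
width: 17.2
gripper_force: 59.5
```

arm_command --series '[0,0,0,0.02,0,0,0,0,0.03,0,0,0,0,0.03,0,0,0,0,0.03,0,0,0,0,0.03,0]'

```text
clock: 14.25
eef_pos: [605.1, 174.4, 221.4]
tool_rot: [3.142, -0.0, 1.277]
force: [0.2, -0.3, -3.5]
width: 17.3
gripper_force: 59.5
```

arm_command --series '[0,0,0,0.02,0,0,0,0,0.03,0,0,0,0,0.03,0,0,0,0,0.03,0,0,0,0,0.03,0]'

```text
clock: 14.67
eef_pos: [605.1, 174.5, 221.1]
tool_rot: [-3.142, -0.0, 1.277]
force: [0.4, -0.1, -1.8]
width: 17.4
gripper_force: 59.5
```

arm_command --series '[0,0,0,0.01,0,0,0,0,0.02,0,0,0,0,0.02,0,0,0,0,0.02,0,0,0,0,0.02,0]'

```text
clock: 15.08
eef_pos: [605.1, 174.4, 220.9]
tool_rot: [3.142, -0.0, 1.277]
force: [0.0, -0.5, -2.8]
width: 17.3
gripper_force: 59.5
```

arm_command --series '[0,0,0,0.01,0,0,0,0,0.02,0,0,0,0,0.02,0,0,0,0,0.02,0,0,0,0,0.02,0]'

```text
clock: 15.5
eef_pos: [605.1, 174.4, 220.7]
tool_rot: [3.142, -0.0, 1.277]
force: [0.2, -0.0, -2.9]
width: 17.3
gripper_force: 59.5
```

arm_command --series '[0,0,0,0.01,0,0,0,0,0.02,0,0,0,0,0.02,0,0,0,0,0.02,0,0,0,0,0.02,0]'

```text
clock: 15.92
eef_pos: [605.1, 174.4, 220.5]
tool_rot: [3.142, -0.0, 1.277]
force: [-0.1, 0.5, -3.6]
width: 17.4
gripper_force: 59.5
```

arm_command --series '[0,0,0,0.01,0,0,0,0,0.02,0,0,0,0,0.03,0,0,0,0,0.03,0,0,0,0,0.03,0]'

```text
clock: 16.33
eef_pos: [605.1, 174.4, 220.3]
tool_rot: [3.141, -0.0, 1.277]
force: [0.6, -0.7, -2.4]
width: 17.1
gripper_force: 59.5
```

arm_command --series '[0,0,0,0.01,0,0,0,0,0.02,0,0,0,0,0.02,0,0,0,0,0.02,0,0,0,0,0.02,0]'

```text
clock: 16.75
eef_pos: [605.2, 174.4, 220.2]
tool_rot: [3.141, -0.0, 1.277]
force: [0.5, -0.7, -3.1]
width: 17.4
gripper_force: 59.5
```

arm_command --series '[0,0,0,0.01,0,0,0,0,0.02,0,0,0,0,0.02,0,0,0,0,0.02,0,0,0,0,0.02,0]'

```text
clock: 17.17
eef_pos: [605.2, 174.4, 220.0]
tool_rot: [3.141, -0.0, 1.277]
force: [-0.0, -0.3, -0.0]
width: 16.9
gripper_force: 59.6
```

The bar touches home at z of about 220.1, with roughly 3 N of contact. Now the tug; I expect the gate to meet the bar near z = 245.

arm_command --series '[0,0,0,-0.4,0,0,0,0,-0.9,0,0,0,0,-1.4,0,0,0,0,-1.9,0,0,0,0,-2.2,0]'

```text
clock: 17.58
eef_pos: [605.4, 174.6, 242.8]
tool_rot: [3.141, -0.001, 1.277]
force: [0.3, -1.5, -2.8]
width: 17.3
gripper_force: 59.5
```

arm_command --series '[0,0,0,-0.04,0,0,0,0,-0.08,0,0,0,0,-0.12,0,0,0,0,-0.15,0,0,0,0,-0.15,0]'

```text
clock: 18.0
eef_pos: [604.9, 174.3, 243.1]
tool_rot: [-3.141, 0.0, 1.277]
force: [-0.0, 0.9, -1.8]
width: 17.2
gripper_force: 59.5
```

arm_command --series '[0,0,0,-0.02,0,0,0,0,-0.04,0,0,0,0,-0.05,0,0,0,0,-0.05,0,0,0,0,-0.05,0]'

```text
clock: 18.42
eef_pos: [605.1, 174.4, 243.8]
tool_rot: [3.142, 0.0, 1.277]
force: [-0.7, 0.7, -2.7]
width: 17.3
gripper_force: 59.5
```

arm_command --series '[0,0,0,-0.01,0,0,0,0,-0.02,0,0,0,0,-0.03,0,0,0,0,-0.03,0,0,0,0,-0.03,0]'

```text
clock: 18.83
eef_pos: [605.1, 174.4, 244.1]
tool_rot: [3.142, 0.0, 1.277]
force: [0.1, 0.2, -3.2]
width: 17.2
gripper_force: 59.5
```

arm_command --series '[0,0,0,-0.02,0,0,0,0,-0.04,0,0,0,0,-0.05,0,0,0,0,-0.05,0,0,0,0,-0.05,0]'

```text
clock: 19.25
eef_pos: [605.1, 174.4, 244.6]
tool_rot: [3.141, -0.0, 1.277]
force: [0.1, -0.9, -3.5]
width: 17.5
gripper_force: 59.5
```

arm_command --series '[0,0,0,-0.01,0,0,0,0,-0.02,0,0,0,0,-0.03,0,0,0,0,-0.03,0,0,0,0,-0.03,0]'

```text
clock: 19.67
eef_pos: [605.1, 174.4, 244.9]
tool_rot: [3.142, -0.0, 1.277]
force: [-0.1, -0.1, -3.8]
width: 17.3
gripper_force: 59.5
```

arm_command --series '[0,0,0,-0.01,0,0,0,0,-0.02,0,0,0,0,-0.03,0,0,0,0,-0.03,0,0,0,0,-0.03,0]'

```text
clock: 20.08
eef_pos: [605.1, 174.4, 245.2]
tool_rot: [3.142, -0.0, 1.277]
force: [-0.5, -1.1, -3.0]
width: 17.2
gripper_force: 59.5
```

arm_command --series '[0,0,0,-0.01,0,0,0,0,-0.02,0,0,0,0,-0.03,0,0,0,0,-0.03,0,0,0,0,-0.03,0]'

```text
clock: 20.5
eef_pos: [605.0, 174.4, 245.5]
tool_rot: [3.142, 0.0, 1.277]
force: [0.4, 0.8, -3.3]
width: 17.0
gripper_force: 59.5
```

arm_command --series '[0,0,0,-0.01,0,0,0,0,-0.02,0,0,0,0,-0.02,0,0,0,0,-0.02,0,0,0,0,-0.02,0]'

```text
clock: 20.92
eef_pos: [605.0, 174.4, 245.7]
tool_rot: [-3.142, 0.0, 1.277]
force: [0.3, -0.4, -3.7]
width: 17.0
gripper_force: 59.5
```

arm_command --series '[0,0,0,-0.01,0,0,0,0,-0.02,0,0,0,0,-0.02,0,0,0,0,-0.02,0,0,0,0,-0.02,0]'

```text
clock: 21.33
eef_pos: [605.0, 174.4, 245.8]
tool_rot: [-3.141, 0.0, 1.277]
force: [0.6, 0.2, -5.5]
width: 17.2
gripper_force: 59.3
```

arm_command --series '[0,0,0,-0.01,0,0,0,0,-0.02,0,0,0,0,-0.02,0,0,0,0,-0.02,0,0,0,0,-0.02,0]'

```text
clock: 21.75
eef_pos: [605.0, 174.4, 245.9]
tool_rot: [-3.141, 0.0, 1.277]
force: [0.3, 0.2, -7.5]
width: 17.2
gripper_force: 59.0
```

arm_command --series '[0,0,0,-0.01,0,0,0,0,-0.02,0,0,0,0,-0.02,0,0,0,0,-0.02,0,0,0,0,-0.02,0]'

```text
clock: 22.17
eef_pos: [605.0, 174.4, 246.1]
tool_rot: [-3.141, 0.0, 1.277]
force: [0.6, 0.6, -10.3]
width: 17.5
gripper_force: 58.6
```

The tug gives about 7 N through the gate. I'll hold briefly, then lower.

arm_command --series '[0,0,0,0,0,0,0,0,0,0,0,0,0,0.1,0,0,0,0,0.3,0,0,0,0,0.6,0]'

```text
clock: 22.58
eef_pos: [605.7, 174.8, 241.4]
tool_rot: [3.14, -0.001, 1.277]
force: [-0.2, -0.0, -2.9]
width: 17.2
gripper_force: 59.6
```

arm_command --series '[0,0,0,0.4,0,0,0,0,0.8,0,0,0,0,1.2,0,0,0,0,1.6,0,0,0,0,1.8,0]'

```text
clock: 23.0
eef_pos: [604.7, 174.3, 221.5]
tool_rot: [-3.141, 0.001, 1.277]
force: [-0.3, -0.0, -3.4]
width: 17.4
gripper_force: 59.6
```

arm_command --series '[0,0,0,0.03,0,0,0,0,0.06,0,0,0,0,0.09,0,0,0,0,0.09,0,0,0,0,0.09,0]'

```text
clock: 23.42
eef_pos: [605.2, 174.5, 221.6]
tool_rot: [3.141, -0.0, 1.277]
force: [-0.0, -0.3, -2.2]
width: 17.0
gripper_force: 59.6
```

arm_command --series '[0,0,0,0.02,0,0,0,0,0.03,0,0,0,0,0.04,0,0,0,0,0.04,0,0,0,0,0.04,0]'

```text
clock: 23.83
eef_pos: [605.0, 174.4, 221.0]
tool_rot: [3.142, 0.0, 1.277]
force: [-0.1, 0.0, -2.6]
width: 17.2
gripper_force: 59.6
```

arm_command --series '[0,0,0,0.02,0,0,0,0,0.04,0,0,0,0,0.06,0,0,0,0,0.07,0,0,0,0,0.07,0]'

```text
clock: 24.25
eef_pos: [605.1, 174.4, 220.3]
tool_rot: [3.142, 0.0, 1.277]
force: [0.3, -0.1, -3.1]
width: 17.3
gripper_force: 59.6
```

arm_command --series '[0,0,0,0.01,0,0,0,0,0.02,0,0,0,0,0.02,0,0,0,0,0.02,0,0,0,0,0.02,0]'

```text
clock: 24.67
eef_pos: [605.1, 174.4, 220.2]
tool_rot: [3.141, -0.0, 1.277]
force: [0.1, -0.5, -1.8]
width: 17.3
gripper_force: 59.6
```

arm_command --series '[10,0,0,0.01,0,18,0,0,0.01,0,22,0,0,0.01,0,24,0,0,0.01,0,26,0,0,0.01,0]'

```text
clock: 25.08
eef_pos: [605.4, 174.6, 220.5]
tool_rot: [3.141, -0.001, 1.277]
force: [-0.7, -0.3, -0.2]
width: 22.3
gripper_force: 0.0
```

arm_command --series '[30,0,0,0,0,40,0,0,0,0,55,0,0,0,0,70,0,0,0,0,80,0,0,0,0]'

```text
clock: 25.5
eef_pos: [605.1, 174.4, 220.1]
tool_rot: [3.141, -0.0, 1.277]
force: [-1.0, 0.1, 0.0]
width: 68.0
gripper_force: 0.0
```

arm_command --series '[100,0,0,0,0,100,0,0,0,0,100,0,0,0,0,100,0,0,0,0,100,0,0,0,0]'

```text
clock: 25.92
eef_pos: [605.0, 174.4, 220.0]
tool_rot: [-3.142, 0.0, 1.277]
force: [-0.6, -0.1, 0.5]
width: 85.7
gripper_force: 0.0
```

```bash
python3 - <<'E'
from h import *
s=monitor.read_state();P=s["eef_pos"];print(P,s["force"],s["width"])
im,d=viewer.get_image("side");u,v=proj("side",P-[0,0,45]).astype(int)
wi,_=viewer.get_image("wrist")
a=cv2.resize(im[v-50:v+50,u-40:u+40],(400,500),interpolation=2);b=cv2.resize(wi,(400,500))
cv2.imwrite("pics/s6.png",np.clip(np.hstack([a,b])[...,::-1]*1.7,0,255).astype(np.uint8))
E
```

```text
[605.04888023 174.4061477  220.01359027] [-0.58442909 -0.14585693  0.54028361] 85.7289670020747
```

View pics/s6.png

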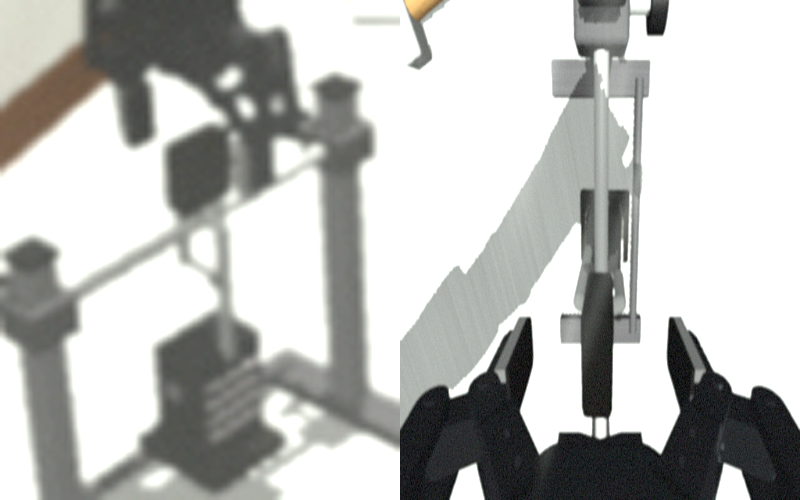

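The lamp hangs upright on the bar. The gate is shut below it, from (185,258) to (225,282) in the left panel. I'll retreat upwards and let any swing die out.

arm_command --series '[100,0,0,-1,0,100,0,0,-3,0,100,0,0,-6,0,100,0,0,-9,0,100,0,0,-12,0]'

```text
clock: 26.43
eef_pos: [604.8, 174.5, 342.2]
tool_rot: [3.141, -0.0, 1.278]
force: [0.1, 0.1, -0.2]
width: 85.7
gripper_force: 0.0
```

arm_command --series '[100,0,0,-2,0,100,0,0,-4,0,100,0,0,-4,0,100,0,0,-4,0,100,0,0,-4,0]'

```text
clock: 26.85
eef_pos: [604.6, 174.2, 379.6]
tool_rot: [-3.141, 0.001, 1.278]
force: [-1.7, 0.4, -1.0]
width: 85.4
gripper_force: 0.0
```

```bash
python3 - <<'E'
from h import *
s=monitor.read_state();print(s["clock"],s["eef_pos"],s["force"])
for i in range(60):
    im,d=viewer.get_image("side")
    if i%12 in(0,3,6) or i==59:
        q=cloud("side",d).reshape(-1,3)
        o=np.array([604.8,174.8]);x=(q[:,:2]-o)@[.957,-.2898];t=(q[:,:2]-o)@[.2898,.957];z=q[:,2]
        f=lambda a,b:np.c_[x,t,z][(abs(x)<45)&(abs(t)<45)&(z>a)&(z<b)]
        print(i,"block",f(222,265).mean(0).round(1),f(222,265)[:,2].max().round(1),"body",f(45,110).mean(0).round(1))
print(monitor.read_state()["clock"])
u,v=proj("side",[605,175,170]).astype(int)
cv2.imwrite("pics/s7.png",np.clip(cv2.resize(im[v-40:v+40,u-40:u+40],(560,560),interpolation=2)[...,::-1]*1.7,0,255).astype(np.uint8))
E
```

```text
26.85 [604.60790363 174.21890103 379.60151297] [-1.70063599  0.43315172 -1.04692756]
0 block [ -5.1   5.3 241.8] 256.6 body [-8.4 12.5 76.9]
3 block [ -4.6   5.  241.5] 256.3 body [-7.9 12.6 76.8]
6 block [ -4.9   5.2 242.1] 256.8 body [-8.2 13.2 76.7]
12 block [ -4.8   5.3 241.9] 256.7 body [-8.5 12.8 77.2]
15 block [ -4.9   5.5 241.5] 256.3 body [-7.8 12.7 76.5]
18 block [ -5.    5.7 241.5] 256.3 body [-7.9 12.6 77.2]
24 block [ -4.9   5.2 241.5] 256.3 body [-8.4 12.7 77.6]
27 block [ -5.    5.3 241.7] 256.4 body [-8.  12.3 77.1]
30 block [ -4.8   5.1 241.5] 256.0 body [-8.  12.2 76.3]
36 block [ -4.9   5.  242. ] 256.1 body [-8.1 12.7 76.9]
39 block [ -5.1   5.8 241.5] 257.4 body [-7.9 12.  76.9]
42 block [ -4.9   5.4 241.9] 255.7 body [-7.4 12.6 76.6]
48 block [ -5.2   5.5 241.8] 257.7 body [-7.5 12.9 77.1]
51 block [ -5.1   5.3 241.7] 257.0 body [-7.7 12.9 76.6]
54 block [ -5.1   5.5 241.9] 256.4 body [-7.9 12.9 77. ]
59 block [ -4.9   5.4 241.5] 256.9 body [-7.9 12.4 76.7]
29.85
```

View pics/s7.png

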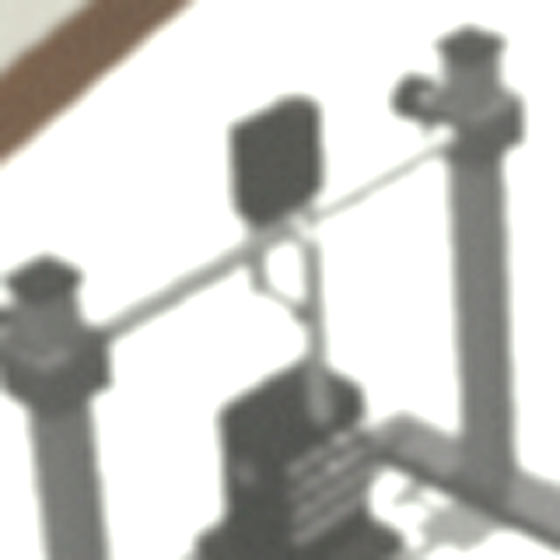

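The lamp is at rest. The bar is in the hook at (275,240), the gate is shut from (258,285) to (308,315), and the arm is clear.

```bash
python3 -c "
from cell import workorder
print(workorder.finish_job())"
```

```text
the job is handed in; nothing more can be done
None
```

The job is handed in: the light hangs at rest from the crossbar with its gate shut, after a gentle upward tug of about 7 N; the arm is clear, but the hand-in did not report a verdict.

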